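Seat the grinding cone and rock it free

ROBOT

A 6-joint arm with a two-finger parallel gripper is mounted at the origin on the work surface; the furniture and walls round the work are solid. World frame = base frame: x ahead of the robot, y to its left, z up, the work surface at z = 0. Lengths are in m, angles in rad, forces in N, time in s.
With the tool pointing down it reaches from about 0.325 to 1 m from the base axis. Payload 5.1 kg.
Tool frame: the origin (TCP) lies between the finger pads; the fingertips stand arm.tips_ahead ahead of it and the grasp point (between the pads) lies 3 mm ahead of it (arm.tips_ahead is the distance from the TCP to the fingertips, in m); z points along the fingers, y is the line along which they close (so a half turn about z gives the same grasp; the last joint's range is limited). The gripper opens to 85 mm and grips with 20 to 120 N. Pads are 22 mm wide; open, the fingers measure 114 mm over their backs; the gripper's body (76 mm by 85 mm) begins 54 mm behind the grasp point. The pads swing forward as they close: fully open they stand 13 mm farther back than shut.
Start: joints at [-1.251, 0.124, 1.65, -0, 1.367, -0.083], TCP at [0.255, -0.598, 0.253] pointing down, gripper open.
Joint ranges: [-2.61, 2.61], [-1.02, 2.33], [0.03, 2.71], [-1.35, 4.49], [0.32, 2.68], [-2.91, 2.91]. Speed limits (rad/s): [2.57, 2.57, 3.14, 3.14, 3.14, 3.14].

INTERFACE

Orientations are given as a rotation vector (axis times angle).
In Python, from plant import arm gives the robot as it stands. The module is installed in compiled form; this text tells all that it offers.
- The arm moves only by the shell command python3 -m creep 'ROWS' [OPENING] [FORCE]. ROWS is JSON, a list of rows, each an object of numbers: "dx", "dy", "dz": the shift along the world's x, y, z in m; "rx", "ry", "rz": the turn, a rotation vector about the world's x, y, z in degrees. A call has exactly 5 rows; each row is the pose to reach, as a shift and turn from the pose commanded when the call began; what a row does not reach only later rows make up. A row lasts 1/12 s, in which the tool goes at most 41.7 mm and 7.16 degrees, less where a joint would pass 70% of its speed; a pose out of reach is approached as far as the arm can. A call with a gripper value outside its range is refused whole. OPENING is the closure in counts, from 0 (fully open) to 255 (shut), set as the call begins (- or left out, the last holds). The fingers move at their own pace and stop on an object; FORCE is the grip in N (left out, the last holds). Time passes only in rows, so rows that repeat a pose let the fingers close, or fill a call up. It gives the time, the measured TCP pose, the force, the opening and the grip force at its end, in the units of the state.
- arm.sense(): the state, without advancing time (a new reading comes with each control period).
- arm.get_image(name): name is "scene" or "top"; returns a dict with "color" (384x512x3 uint8, red, green, blue), "fx", "fy", "cx", "cy" (pixels), "dist" ([k1, k2, p1, p2, k3] as OpenCV has them; the pictures are not rectified), "origin" and "orientation" of the camera in the world. Camera axes: x right, y up, looking along -z (the intrinsics and any distortion apply to the point x, -y, -z); pixel columns grow to the right and rows downward; lengths in m; the calibration is good to about 2 mm. A picture is of the moment at which its call begins. There is no depth.
- arm.job_done(): hands the job in; it is judged then, once.
The state is a dict: "time": time; "joint_positions": joint angles; "joint_vel": joint speeds; "joint_efforts": joint torques, N m; "tcp_pos": TCP position; "eef_rot": TCP orientation; "contact_force": force on the tool from outside, world axes, zero at the start; "ft_torque": the same for the moment, N m; "finger_gap": finger opening in m; "grip_force": force on a finger pad.
Only numpy, scipy, OpenCV 4.12 (cv2) and the standard library are available. Lean on these libraries where they do the work, as an engineer would, in place of code of your own. Each camera call takes 0.05 s, during which the arm holds its last target. There are 200 camera calls.

TASK

Put the steel grinding cone into the tapered seat of the spice grinder base, small end down, and turn it by its knob under a light touch until its lugs drop over the hidden drive cross and it sits fully home; stop turning there, and never press hard. Then, keeping it home, rock it by the knob to check that it turns free, first about 35 degrees anticlockwise (seen from above) from where it dropped, then to about 35 degrees clockwise of that place, without forcing it against its stops; let go, leaving it seated upright. Do not disturb the tea glass, the spice jar and the round tin nearby.

Things in the scene. Friction and masses are not known exactly. Their poses are not given: they have to be found in the camera images.
- cone_center (a point): Centre of the loose steel cone (68 mm tall, about 220 g), half-way up: 34 mm above its underside. It stands small end down, own z up. Grip it from above by the square wooden knob on top, 22 x 22 mm, sides along own x and y, 1 to 34 mm above this point.
- seat (a point): Centre of the mouth of the tapered bore, in the plane of the base's rim, 54 mm above the table, own z up. The upright cone usually lands with its lugs on the cross, cone_center about 9.5 mm above this point; turned up to a quarter turn, the lugs find the gaps (play 0.12 rad either way) and it drops 6.5 mm home, cone_center then 2 to 4 mm above this point.
- drive (a joint): Turn of the drive shaft under the cross, rad, positive anticlockwise from above, 0 at rest, stops at +-0.8; a spring (0.35 N m per rad) centres it. The home cone turns it, after up to 0.25 rad of play. The cross may stand at any angle on the shaft: this value does not tell where its bars are. Free rocking is over 0.3 to each side; light rubbing drags it less than that.
- tea_glass: Small empty tea glass, 63 mm wide, 87 mm tall, loose; origin at the centre of its underside. Leave alone.
- cumin_jar: Spice jar with a green cap, 46 mm wide, 105 mm tall, loose; origin at the centre of its underside. Leave alone.
- tomato_tin: Closed round tin, 76 mm wide, 58 mm tall, loose; origin at the centre of its underside. Leave alone.
- cone: The cone; origin at the centre of its underside. Going up: four round lugs, 8.5 mm thick, 8 mm tall, on an 11 mm radius, on the diagonals of own x and y; fluted smooth steel taper from radius 16.5 mm (8 mm up) to 26.5 mm (28 mm up); collar to 33 mm; knob from 35 to 68 mm up.
- grinder: Fixed spice grinder base, origin at the centre of its underside: round aluminium body 94 mm wide on a 112 mm dark wooden foot. The bore narrows from radius 28 mm at the rim to 17 mm 22 mm lower, is wider below. In its bottom a drive cross (bars 4.5 x 34 mm), top 24.5 mm below the rim, at any angle, not given by this frame. Pushes over 12 N, down or sideways, jam it.
Things that resemble listed ones, but are neither listed nor needed, are in the scene too. What is shaped like the cone but pink or red is not meant.

How it is judged:
On the way, in this order (a step that is already met when the one before it is completed fails the run):
1. the cone is fully home in its seat, the drive near its middle (within 0.25 rad) (z of cone_center in the frame of seat between -0.003 and 0.0055 m and horizontal distance between cone_center and seat below 0.004 m and angle between cone_center's own z axis and vertical below 0.08 rad and value of joint drive between -0.25 and 0.25 rad), for 0.2 s.
2. still home, it is rocked anticlockwise: drive above +0.3 rad (z of cone_center in the frame of seat between -0.003 and 0.0055 m and horizontal distance between cone_center and seat below 0.004 m and angle between cone_center's own z axis and vertical below 0.08 rad and value of joint drive above 0.3 rad), for 0.05 s.
3. still home, it is rocked clockwise: drive below -0.3 rad (z of cone_center in the frame of seat between -0.003 and 0.0055 m and horizontal distance between cone_center and seat below 0.004 m and angle between cone_center's own z axis and vertical below 0.08 rad and value of joint drive below -0.3 rad), for 0.05 s.
At the end, for the whole second after the job is handed in: The cone is at rest fully home in the seat: cone_center no more than 5.5 mm above the seat point (home is 3 mm; on the cross it would be 9.5), within 4 mm of the bore's axis, upright within 0.08 rad (z of cone_center in the frame of seat between -0.003 and 0.0055 m and horizontal distance between cone_center and seat below 0.004 m and angle between cone_center's own z axis and vertical below 0.08 rad and linear speed of cone below 0.02 m/s); the robot touches nothing.
It fails at once if the cone is pressed or dropped on the drive cross, not yet home, with more than 22 N (contact force between cone and grinder above 22 N and z of cone_center in the frame of seat above 0.0065 m).
It fails at once if the cone is jammed in the base or forced against the drive's stops: more than 75 N of contact force in all (the taper multiplies a push two- to fivefold) (contact force between cone and grinder above 75 N).
It fails at once if the tea glass is moved more than 30 mm (distance of tea_glass from where it was at the start of the episode above 0.03 m).
It fails at once if the cumin jar is moved more than 30 mm (distance of cumin_jar from where it was at the start of the episode above 0.03 m).
It fails at once if the tomato tin is moved more than 30 mm (distance of tomato_tin from where it was at the start of the episode above 0.03 m).
It also fails if it takes over 72 s, if anything falls off the work surface, if the arm or the gripper's body presses on something with over 40 N, if the wrist force passes 120 N, or if a joint passes its speed limit or range.

## Working session

There is one attempt and no reset: what is moved stays moved. The work goes in short steps, Python scripts to look and compute and a shell command to move; the robot and the scene stay as the last step left them, time stands still between calls to the robot, and variables do not carry over. Pictures are saved under pics/ and viewed, at most 10 in all, crops included, and the job is handed in when it is done.

```bash
mkdir -p pics; cat > h.py <<'E'
import numpy as np, cv2, pickle
from plant import arm
from scipy.spatial.transform import Rotation as R
def Rm(o):
    o=np.array(o,float)
    if o.shape==(3,3): return o
    return R.from_rotvec(o).as_matrix() if o.size==3 else R.from_quat(o).as_matrix()
def K(im): return np.array([[im['fx'],0,im['cx']],[0,im['fy'],im['cy']],[0,0,1.]])
def ray(im,uv):
    p=cv2.undistortPoints(np.array(uv,float).reshape(-1,1,2),K(im),np.array(im['dist'],float)).reshape(-1,2)
    d=np.c_[p[:,0],-p[:,1],-np.ones(len(p))]@Rm(im['orientation']).T
    return np.array(im['origin']),d/np.linalg.norm(d,axis=1)[:,None]
def plane(im,uv,z):
    o,d=ray(im,uv); return o+d*((z-o[2])/d[:,2])[:,None]
def tri(a,ua,b,ub):
    o1,d1=ray(a,ua);o2,d2=ray(b,ub);d1=d1[0];d2=d2[0]
    s=np.linalg.lstsq(np.c_[d1,-d2],o2-o1,rcond=None)[0]
    p,q=o1+s[0]*d1,o2+s[1]*d2
    return (p+q)/2,np.linalg.norm(p-q)
def proj(im,P):
    r=Rm(im['orientation']);c=(np.atleast_2d(P)-np.array(im['origin']))@r
    c=c*[1,-1,-1]
    return cv2.projectPoints(c,np.zeros(3),np.zeros(3),K(im),np.array(im['dist'],float))[0].reshape(-1,2)
E
python3 - <<'E'
from h import *
d={n:arm.get_image(n) for n in('scene','top')}
pickle.dump(d,open('im0.pkl','wb'))
for n,i in d.items():
    cv2.imwrite(f'pics/{n}0.png',cv2.resize(i['color'][...,::-1],(800,600),interpolation=cv2.INTER_CUBIC)); print(n,i['origin'],i['orientation'],i['fx'],i['cx'],i['cy'],i['dist'])
print(arm.sense(),arm.tips_ahead)
E
```

```text
scene [-0.12214619  0.35415449  0.58600116] [ 0.5345584  -0.99120342 -1.99749011] 404.80473793412926 249.16939418199496 187.4533014729946 [-0.12401899  0.          0.          0.          0.        ]
top [ 0.29044868 -0.03246565  0.94760291] [ 0.13084631 -0.12320194 -1.57722072] 361.92666793666075 259.8720685755364 194.2183088745985 [0.0108778 0.        0.        0.        0.       ]
{'time': 0.1, 'joint_positions': array([-1.25059731e+00,  1.24454746e-01,  1.65155414e+00,  1.50419653e-05,
        1.36749448e+00, -8.25949517e-02]), 'joint_vel': array([-2.24299166e-03, -1.80121889e-03, -3.71760354e-03, -2.26967776e-05,
       -4.66277895e-04,  4.68270195e-04]), 'joint_efforts': array([ 8.77089715e-04, -4.24934793e+01, -3.66651857e+01, -8.57305190e-05,
        4.00620964e-03, -1.16185785e-05]), 'tcp_pos': array([ 0.25461079, -0.59749844,  0.25215641]), 'eef_rot': array([-3.07623538e+00, -6.28054200e-01,  3.32552742e-04]), 'contact_force': array([-0.85802729,  0.23532609, -1.00168194]), 'ft_torque': array([0.00279562, 0.0022632 , 0.04451304]), 'grip_force': 0.0, 'finger_gap': 0.08575819856020349} 0.022
```

View pics/scene0.png

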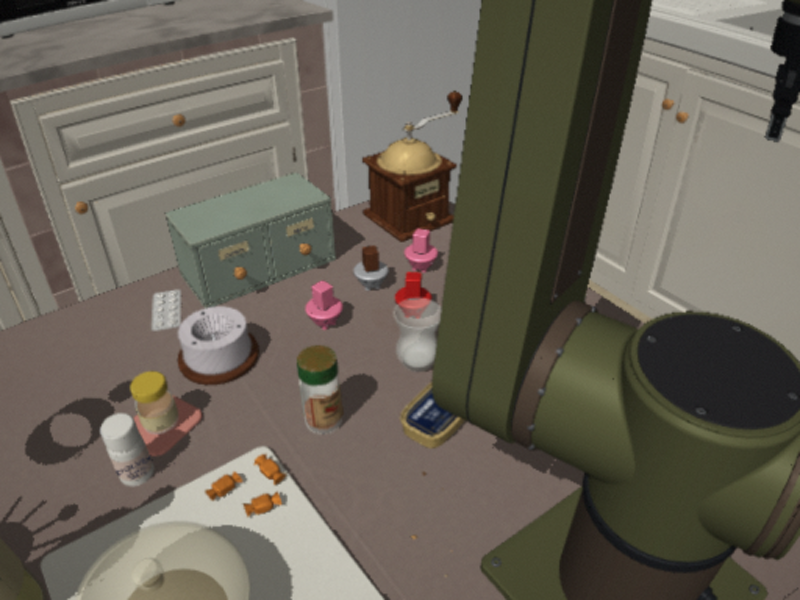

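View pics/top0.png

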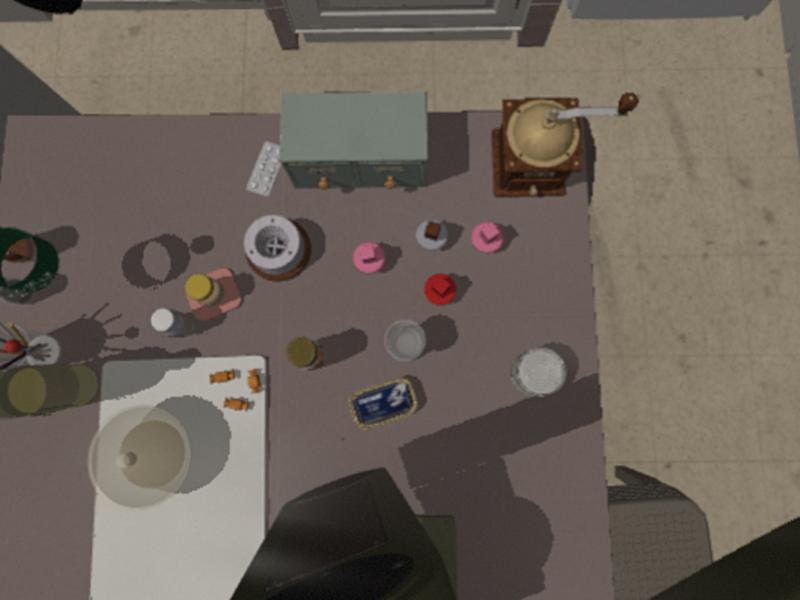

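The scene view shows the steel cone with its brown knob at (371,262) and the grinder base at (217,340). In the top view they are at (432,232) and (275,245), with the cross faintly visible in the bore. The pink and red cones are decoys. Next I'll zoom in on the cone and the base in both views.

```bash
python3 - <<'E'
from h import *
d=pickle.load(open('im0.pkl','rb'))
def crop(n,x,y):  # center in raw px
    c=d[n]['color'][y-25:y+25,x-33:x+33,::-1]
    return cv2.resize(c,(396,300),interpolation=cv2.INTER_NEAREST)
s=.64
A=np.hstack([crop('scene',237,170),crop('top',277,150)]);B=np.hstack([crop('scene',139,218),crop('top',176,158)])
cv2.imwrite('pics/crops.png',np.vstack([A,B]))
E
```

```text
(no output)
```

View pics/crops.png

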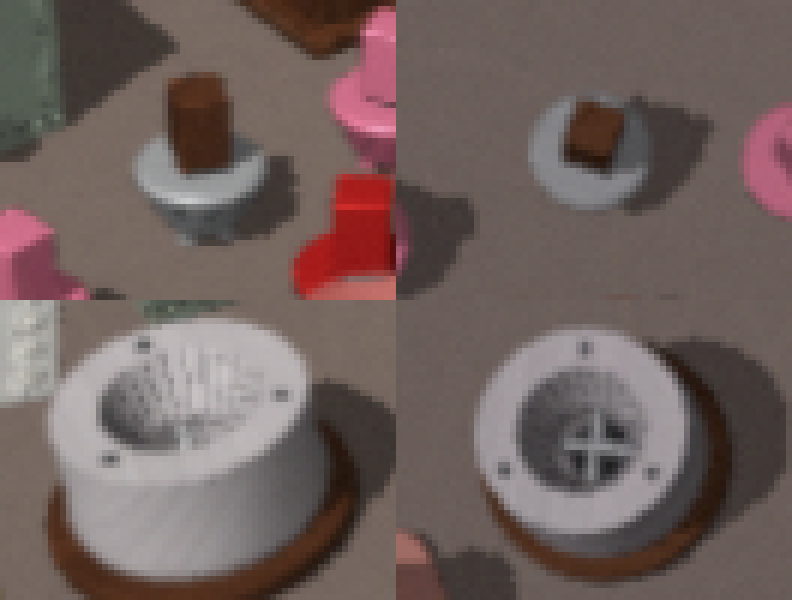

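```bash
cat > m.py <<'E'
from h import *
import itertools
d=pickle.load(open('im0.pkl','rb')); S,T=d['scene'],d['top']
def hole(im,u,v,r=3):
    u,v=int(round(u)),int(round(v)); g=im['color'].astype(float).mean(2)[v-r:v+r+1,u-r:u+r+1]
    w=np.clip(np.percentile(g,60)-25-g,0,None); y,x=np.mgrid[v-r:v+r+1,u-r:u+r+1]
    return np.array([(w*x).sum(),(w*y).sum()])/w.sum()
hs=[hole(S,106+x/6-.5,193+(y-300)/6-.5) for x,y in((145,343),(280,395),(108,458))]
ht=[hole(T,143+(x-396)/6-.5,133+(y-300)/6-.5) for x,y in((586,348),(503,470),(652,473))]
best=min(itertools.permutations(range(3)),key=lambda p:sum(tri(S,hs[i],T,ht[p[i]])[1] for i in range(3)))
P=np.array([tri(S,hs[i],T,ht[best[i]])[0] for i in range(3)])
print('holes',P.round(4),[round(tri(S,hs[i],T,ht[best[i]])[1],4) for i in range(3)])
print('centre tri',P.mean(0).round(4),'side',[np.linalg.norm(P[i]-P[i-1]).round(4) for i in range(3)])
for im,h in((S,hs),(T,ht)): print('plane .054',plane(im,h,.054).mean(0).round(4))
# knob
for n,im,(x,y) in(('S',S,(237,165)),('T',T,(277,148))):
    c=cv2.resize(im['color'][y-20:y+20,x-20:x+20],None,fx=8,fy=8,interpolation=cv2.INTER_CUBIC).astype(int)
    br=((c[...,0]-c[...,2]>25)).astype(np.uint8)
    nn,l,st,ce=cv2.connectedComponentsWithStats(br)
    k=1+np.argmin(np.abs(ce[1:]-160).sum(1)) ; m=l==k
    v=c[...,0][m].astype(np.uint8); t,_=cv2.threshold(v.reshape(-1,1),0,255,cv2.THRESH_OTSU)
    up=lambda q:(np.array(q)+.5)/8-.5+[x-20,y-20]
    print(n,'knob',up(ce[k]).round(2),st[k]/8,'otsu',t)
    tm=(m&(c[...,0]>t)).astype(np.uint8); q=np.argwhere(tm)[:,::-1].mean(0); print(' bright cent',up(q).round(2),tm.sum()/64)
    if n=='T':
        cn=max(cv2.findContours(tm,0,1)[0],key=cv2.contourArea); r=cv2.minAreaRect(cn); b=plane(im,up(cv2.boxPoints(r)),.068)
        e=b[1]-b[0]; print(' rect',b.round(4),'ang',np.degrees(np.arctan2(e[1],e[0]))%90,b.mean(0),np.linalg.norm(e),np.linalg.norm(b[2]-b[1]))
    np.set_printoptions(linewidth=200); print(im['color'][y-14:y+14,x-10:x+10,0])
E
python3 m.py
```

```text
holes [[0.5822 0.1887 0.0561]
 [0.5215 0.1588 0.0553]
 [0.5167 0.2214 0.0659]] [np.float64(0.0022), np.float64(0.0003), np.float64(0.0054)]
centre tri [0.5401 0.1896 0.0591] side [np.float64(0.0739), np.float64(0.0676), np.float64(0.0636)]
plane .054 [0.5454 0.1873 0.054 ]
plane .054 [0.5422 0.1921 0.054 ]
S knob [236.7  164.27] [  14.125   11.625   11.875   17.125 1270.75 ] otsu 77.0
 bright cent [236.65 160.02] 57.390625
[[ 63  64  63  64  67  88 114 121 120 121 121 122 122 122 120 122 121 120 120 121]
 [ 65  63  66  63  63  69  91 119 120 121 123 122 121 120 119 119 120 121 120 121]
 [ 64  64  62  64  66  72  92 119 119 120 120 121 119 120 119 119 118 120 120 121]
 [ 63  65  63  69  89 114 116 118 120 119 120 119 118 120 121 119 121 118 118 119]
 [ 63  65  72  89 115 119 118 118 118 121 120 121 122 121 122 120 120 119 119 117]
 [ 72  89 113 117 121 122 122 120 115 115 116 118 116 120 119 119 121 121 119 119]
 [113 117 120 120 118 117 117 108  90  91 100 100  98 107 116 121 121 120 121 120]
 [120 119 120 121 115 107 100  83  77  80  84  82  85  86  95 117 121 120 119 121]
 [120 120
[... 3606 characters left out ...]
61  68  91 102 103 104 117 100  72]
 [124 132 134 134 133 133 134 132 133 134 122 104  99 123 132 133 130 118  86  67]
 [113 122 130 134 132 133 132 134 132 135 133 133 132 135 135 133 121 100  73  65]
 [107 105 119 132 133 136 134 133 132 133 132 133 136 133 131 123 105  81  68  65]
 [106 101 110 121 129 132 134 135 135 133 132 132 129 126 114  99  78  68  64  63]
 [105 105 107 109 117 121 126 130 131 131 129 127 120 109  90  72  65  63  64  66]
 [107 105 104 106 101 100 110 116 116 116 111 107 100  96  86  71  64  64  75  78]
 [105 107 107 106 106 104 105  99  99 101  95  95 102 105 105  90  80  82  96 103]
 [105 107 108 106 106 107 107 106 105 103 105 107 105 107 105 106 105 106 108 107]]
```

```bash
cat > m2.py <<'E'
from h import *
d=pickle.load(open('im0.pkl','rb')); S,T=d['scene'],d['top']
print('knobtop',tri(S,[236.65,160.02],T,[276.59,145.77]))
def circ(p):
    A=np.c_[2*p,np.ones(len(p))]; s=np.linalg.lstsq(A,(p**2).sum(1),rcond=None)[0]; r=np.sqrt(s[2]+s[:2]@s[:2]); res=np.linalg.norm(p-s[:2],axis=1)-r; return s[:2],r,res
C=np.array([.543,.191])
for n,im in(('S',S),('T',T)):
    g=cv2.cvtColor(im['color'],cv2.COLOR_RGB2GRAY).astype(np.float32)
    for z in (.052,.054,.056):
      c=C.copy()
      for it in range(3):
        # radial profile edge: strongest gradient between 42 and 52 mm
        a=np.radians(np.arange(0,360,4)); rr=np.arange(.040,.054,.0005); pts=[]
        for t in a:
            q=np.c_[c[0]+rr*np.cos(t),c[1]+rr*np.sin(t),np.full(len(rr),z)]
            uv=proj(im,q).astype(np.float32); v=cv2.remap(g,uv[:,0:1],uv[:,1:2],cv2.INTER_CUBIC)[:,0]
            gr=v[:-6]-v[6:]; k=gr.argmax()
            if gr[k]>15: pts.append(q[k+3,:2])
        pts=np.array(pts); cc,r,res=circ(pts); ok=abs(res)<2*np.median(abs(res))+1e-4; cc,r,res=circ(pts[ok]); c=cc
      print(n,z,c.round(4),r.round(4),'rms',np.std(res).round(5),len(pts))
print('unproj test',np.abs(proj(T,plane(T,[[100,50.]],.05))-[100,50]).max())
# cross angle: patch rectified onto the cross-top plane
z=.0295; n=200; q=np.stack(np.meshgrid(np.linspace(-.025,.025,n),np.linspace(-.025,.025,n)),-1).reshape(-1,2)
c=np.array([.5425,.1915])
uv=proj(T,np.c_[c+q,np.full(len(q),z)]).astype(np.float32)
p=cv2.remap(T['color'],uv[:,0].reshape(n,n),uv[:,1].reshape(n,n),cv2.INTER_CUBIC)
# columns +x, rows +y(world); flip for viewing
z2=.054; uv=proj(T,np.c_[c+2.4*q,np.full(len(q),z2)]).astype(np.float32)
p2=cv2.remap(T['color'],uv[:,0].reshape(n,n),uv[:,1].reshape(n,n),cv2.INTER_CUBIC)
cv2.imwrite('pics/cross.png',cv2.resize(np.hstack([p[::-1],p2[::-1]])[...,::-1],(800,400)))
E
python3 m2.py
```

```text
knobtop (array([ 0.55654021, -0.07274505,  0.06746748]), np.float64(0.001486443690475018))
S 0.052 [0.5447 0.1886] 0.0453 rms 0.00036 80
S 0.054 [0.5422 0.1891] 0.045 rms 0.00041 80
S 0.056 [0.5397 0.1899] 0.045 rms 0.00045 81
T 0.052 [0.542  0.1913] 0.0452 rms 0.00025 90
T 0.054 [0.5415 0.1907] 0.0451 rms 0.00035 90
T 0.056 [0.541  0.1902] 0.045 rms 0.0 90
unproj test 1.574562702444382e-11
```

View pics/cross.png

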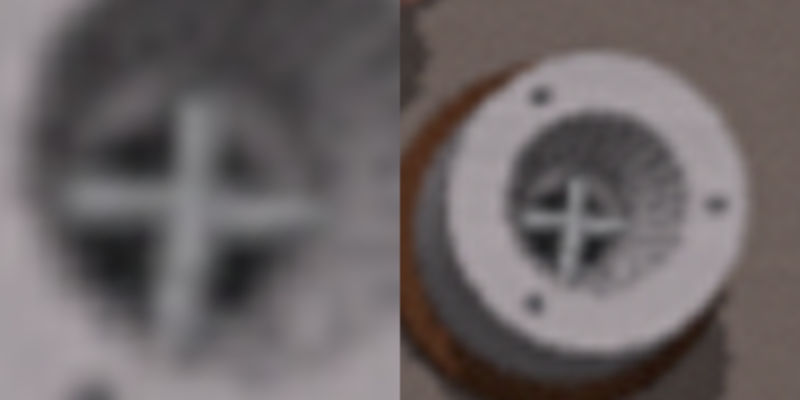

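The top-view cross picture has its bars along about -5° (mod 90) in the world frame, with its centre at (0.541, 0.191). The two views agree on a seat at (0.5415, 0.190, 0.054). The knob top is at (0.5565, -0.0725, 0.0675), turned about -17.5°. I'll move above the cone now, turning +49.4°.

```bash
python3 -m creep '[{"dx":0.02,"dy":0.035,"rz":7},{"dx":0.04,"dy":0.07,"rz":14},{"dx":0.06,"dy":0.105,"rz":21},{"dx":0.08,"dy":0.14,"rz":28},{"dx":0.1,"dy":0.175,"rz":35}]' 110 25
python3 -m creep '[{"dx":0.02,"dy":0.035,"rz":7},{"dx":0.04,"dy":0.07,"rz":14.4},{"dx":0.06,"dy":0.105,"rz":14.4},{"dx":0.08,"dy":0.14,"rz":14.4},{"dx":0.1,"dy":0.175,"rz":14.4}]'
python3 -m creep '[{"dx":0.02,"dy":0.035},{"dx":0.04,"dy":0.07},{"dx":0.06,"dy":0.105},{"dx":0.08,"dy":0.14},{"dx":0.102,"dy":0.175}]'
python3 -m creep '[{"dz":-0.03},{"dz":-0.06},{"dz":-0.09},{"dz":-0.12},{"dz":-0.12}]'
python3 - <<'E'
from h import *
s=arm.sense(); m=Rm(s['eef_rot']); print(s['tcp_pos'],np.degrees(np.arctan2(m[1,1],m[0,1])),m[:,2],s['joint_positions'],s['finger_gap'],s['contact_force'])
T=pickle.load(open('im0.pkl','rb'))['top']; print(plane(T,[[187,119.7],[273,119.7]],0))
E
```

```text
[ 0.25461079 -0.59749844  0.25215641] -66.921771197014 [-5.87423857e-04  1.81823348e-03 -9.99998174e-01] [-1.25059731e+00  1.24454746e-01  1.65155414e+00  1.50419653e-05
  1.36749448e+00 -8.25949517e-02] 0.08575819856020349 [-0.85802729  0.23532609 -1.00168194]
[[ 6.54306212e-01  1.69447915e-01  1.11022302e-16]
 [ 6.51592300e-01 -6.66263311e-02  0.00000000e+00]]schema error: expected keys dx, dy, dz, rx, ry, rz
schema error: expected keys dx, dy, dz, rx, ry, rz
schema error: expected keys dx, dy, dz, rx, ry, rz
schema error: expected keys dx, dy, dz, rx, ry, rz
```

Each row needs all six keys.

```bash
python3 -m creep '[{"dx":0.02,"dy":0.035,"dz":0,"rx":0,"ry":0,"rz":7},{"dx":0.04,"dy":0.07,"dz":0,"rx":0,"ry":0,"rz":14},{"dx":0.06,"dy":0.105,"dz":0,"rx":0,"ry":0,"rz":21},{"dx":0.08,"dy":0.14,"dz":0,"rx":0,"ry":0,"rz":28},{"dx":0.1,"dy":0.175,"dz":0,"rx":0,"ry":0,"rz":35}]' 110 25
python3 -m creep '[{"dx":0.02,"dy":0.035,"dz":0,"rx":0,"ry":0,"rz":7},{"dx":0.04,"dy":0.07,"dz":0,"rx":0,"ry":0,"rz":14},{"dx":0.06,"dy":0.105,"dz":0,"rx":0,"ry":0,"rz":14.4},{"dx":0.08,"dy":0.14,"dz":0,"rx":0,"ry":0,"rz":14.4},{"dx":0.1,"dy":0.175,"dz":0,"rx":0,"ry":0,"rz":14.4}]'
python3 -m creep '[{"dx":0.02,"dy":0.035,"dz":0,"rx":0,"ry":0,"rz":0},{"dx":0.04,"dy":0.07,"dz":0,"rx":0,"ry":0,"rz":0},{"dx":0.06,"dy":0.105,"dz":0,"rx":0,"ry":0,"rz":0},{"dx":0.08,"dy":0.14,"dz":0,"rx":0,"ry":0,"rz":0},{"dx":0.102,"dy":0.175,"dz":0,"rx":0,"ry":0,"rz":0}]'
python3 -m creep '[{"dx":0,"dy":0,"dz":-0.03,"rx":0,"ry":0,"rz":0},{"dx":0,"dy":0,"dz":-0.06,"rx":0,"ry":0,"rz":0},{"dx":0,"dy":0,"dz":-0.09,"rx":0,"ry":0,"rz":0},{"dx":0,"dy":0,"dz":-0.12,"rx":0,"ry":0,"rz":0},{"dx":0,"dy":0,"dz":-0.12,"rx":0,"ry":0,"rz":0}]'
cat > st.py <<'E'
from h import *
s=arm.sense(); m=Rm(s['eef_rot']); print(round(s['time'],2),s['tcp_pos'].round(4),'close-ang',np.degrees(np.arctan2(m[1,1],m[0,1])).round(2),'z',m[:,2].round(3),s['joint_positions'].round(2),'gap',round(s['finger_gap'],4),'F',s['contact_force'].round(2),'M',s['ft_torque'].round(3),'g',round(s['grip_force'],1))
E
python3 st.py
```

```text
time: 0.52
tcp_pos: [0.3551, -0.4211, 0.2526]
eef_rot: [-2.742, -1.532, -0.0]
contact_force: [0.5, -0.3, 0.2]
finger_gap: 0.0484
grip_force: 0.0
time: 0.93
tcp_pos: [0.4551, -0.246, 0.253]
eef_rot: [-2.534, -1.857, 0.0]
contact_force: [1.7, -0.4, -1.0]
finger_gap: 0.0482
grip_force: 0.0
time: 1.35
tcp_pos: [0.557, -0.0709, 0.2529]
eef_rot: [-2.534, -1.857, 0.001]
contact_force: [0.6, -0.8, -0.6]
finger_gap: 0.0487
grip_force: 0.0
time: 1.77
tcp_pos: [0.5519, -0.0716, 0.1256]
eef_rot: [-2.525, -1.852, 0.014]
contact_force: [-1.7, -0.3, -1.3]
finger_gap: 0.0484
grip_force: 0.0
1.77 [ 0.5519 -0.0716  0.1256] close-ang -17.5 z [-0.013  0.003 -1.   ] [-0.23  0.04  1.96 -0.    1.15  0.08] gap 0.0484 F [-1.74 -0.29 -1.28] M [0.095 0.054 0.024] g 0.0
```

```bash
python3 -m creep '[{"dx":0,"dy":0,"dz":0,"rx":0,"ry":0,"rz":0},{"dx":0,"dy":0,"dz":0,"rx":0,"ry":0,"rz":0},{"dx":0,"dy":0,"dz":-0.01,"rx":0,"ry":0,"rz":0},{"dx":0,"dy":0,"dz":-0.02,"rx":0,"ry":0,"rz":0},{"dx":0,"dy":0,"dz":-0.03,"rx":0,"ry":0,"rz":0}]'
python3 -m creep '[{"dx":0,"dy":0,"dz":-0.01,"rx":0,"ry":0,"rz":0},{"dx":0,"dy":0,"dz":-0.02,"rx":0,"ry":0,"rz":0},{"dx":0,"dy":0,"dz":-0.03,"rx":0,"ry":0,"rz":0},{"dx":0,"dy":0,"dz":-0.035,"rx":0,"ry":0,"rz":0},{"dx":0,"dy":0,"dz":-0.035,"rx":0,"ry":0,"rz":0}]'
python3 - <<'E'
from h import *
exec(open('st.py').read())
d={n:arm.get_image(n) for n in('scene','top')}
pickle.dump(d,open('im1.pkl','wb'))
c=np.hstack([d[n]['color'][y-30:y+30,x-40:x+40,::-1] for n,x,y in(('scene',237,160),('top',277,150))])
cv2.imwrite('pics/g1.png',cv2.resize(c,(800,300),interpolation=cv2.INTER_CUBIC))
E
```

```text
time: 2.18
tcp_pos: [0.5576, -0.0733, 0.1041]
eef_rot: [2.532, 1.856, 0.003]
contact_force: [-0.9, -0.1, -0.9]
finger_gap: 0.0486
grip_force: 0.0
time: 2.6
tcp_pos: [0.5554, -0.0727, 0.0661]
eef_rot: [-2.532, -1.856, 0.004]
contact_force: [-0.3, 0.1, -0.9]
finger_gap: 0.0485
grip_force: 0.0
2.6 [ 0.5554 -0.0727  0.0661] close-ang -17.52 z [-0.004  0.001 -1.   ] [-0.23  0.12  1.99  0.    1.03  0.08] gap 0.0485 F [-0.26  0.1  -0.94] M [ 0.012  0.004 -0.029] g 0.0
```

View pics/g1.png

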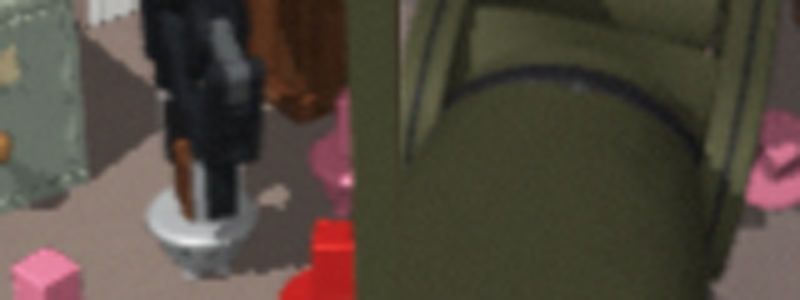

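The left half shows the fingers straddling the brown knob of the upright cone at about (205,190). In the right half the arm hides the cone in the top view. I'll lower 4 mm and close gently.

```bash
python3 -m creep '[{"dx":0,"dy":0,"dz":-0.002,"rx":0,"ry":0,"rz":0},{"dx":0,"dy":0,"dz":-0.004,"rx":0,"ry":0,"rz":0},{"dx":0,"dy":0,"dz":-0.004,"rx":0,"ry":0,"rz":0},{"dx":0,"dy":0,"dz":-0.004,"rx":0,"ry":0,"rz":0},{"dx":0,"dy":0,"dz":-0.004,"rx":0,"ry":0,"rz":0}]' && python3 st.py
for i in 1 2; do echo; done
python3 -m creep '[{"dx":0,"dy":0,"dz":0,"rx":0,"ry":0,"rz":0},{"dx":0,"dy":0,"dz":0,"rx":0,"ry":0,"rz":0},{"dx":0,"dy":0,"dz":0,"rx":0,"ry":0,"rz":0},{"dx":0,"dy":0,"dz":0,"rx":0,"ry":0,"rz":0},{"dx":0,"dy":0,"dz":0,"rx":0,"ry":0,"rz":0}]' 255 30
python3 -m creep '[{"dx":0,"dy":0,"dz":0,"rx":0,"ry":0,"rz":0},{"dx":0,"dy":0,"dz":0,"rx":0,"ry":0,"rz":0},{"dx":0,"dy":0,"dz":0,"rx":0,"ry":0,"rz":0},{"dx":0,"dy":0,"dz":0,"rx":0,"ry":0,"rz":0},{"dx":0,"dy":0,"dz":0,"rx":0,"ry":0,"rz":0}]'
python3 st.py
```

```text
time: 3.12
tcp_pos: [0.5569, -0.073, 0.0646]
eef_rot: [2.534, 1.857, 0.0]
contact_force: [-0.2, 0.3, -0.1]
finger_gap: 0.0483
grip_force: 0.0
3.12 [ 0.5569 -0.073   0.0646] close-ang -17.52 z [ 0. -0. -1.] [-0.23  0.13  1.99  0.    1.03  0.08] gap 0.0483 F [-0.22  0.3  -0.06] M [ 0.038 -0.023 -0.017] g 0.0


time: 3.53
tcp_pos: [0.5569, -0.073, 0.0646]
eef_rot: [2.534, 1.857, 0.0]
contact_force: [-0.6, -0.1, 2.2]
finger_gap: 0.0212
grip_force: 34.1
time: 3.95
tcp_pos: [0.5569, -0.073, 0.0645]
eef_rot: [2.534, 1.857, 0.0]
contact_force: [-0.1, -0.9, 1.7]
finger_gap: 0.0215
grip_force: 34.2
3.95 [ 0.5569 -0.073   0.0645] close-ang -17.52 z [ 0. -0. -1.] [-0.23  0.13  1.99 -0.    1.03  0.08] gap 0.0215 F [-0.11 -0.92  1.74] M [0.008 0.01  0.061] g 34.2
```

```bash
python3 -m creep '[{"dx":0,"dy":0,"dz":0.01,"rx":0,"ry":0,"rz":0},{"dx":0,"dy":0,"dz":0.03,"rx":0,"ry":0,"rz":0},{"dx":0,"dy":0,"dz":0.055,"rx":0,"ry":0,"rz":0},{"dx":0,"dy":0,"dz":0.08,"rx":0,"ry":0,"rz":0},{"dx":0,"dy":0,"dz":0.1,"rx":0,"ry":0,"rz":0}]'
python3 -m creep '[{"dx":0,"dy":0.02,"dz":0,"rx":0,"ry":0,"rz":3},{"dx":-0.003,"dy":0.05,"dz":0,"rx":0,"ry":0,"rz":6},{"dx":-0.006,"dy":0.08,"dz":0,"rx":0,"ry":0,"rz":9},{"dx":-0.009,"dy":0.11,"dz":0,"rx":0,"ry":0,"rz":12.5},{"dx":-0.012,"dy":0.14,"dz":0,"rx":0,"ry":0,"rz":12.5}]'
python3 -m creep '[{"dx":0,"dy":0.03,"dz":0,"rx":0,"ry":0,"rz":0},{"dx":-0.0015,"dy":0.06,"dz":0,"rx":0,"ry":0,"rz":0},{"dx":-0.0034,"dy":0.09,"dz":0,"rx":0,"ry":0,"rz":0},{"dx":-0.0034,"dy":0.11,"dz":0,"rx":0,"ry":0,"rz":0},{"dx":-0.0034,"dy":0.123,"dz":0,"rx":0,"ry":0,"rz":0}]'
python3 -m creep '[{"dx":0,"dy":0,"dz":0,"rx":0,"ry":0,"rz":0},{"dx":0,"dy":0,"dz":0,"rx":0,"ry":0,"rz":0},{"dx":0,"dy":0,"dz":0,"rx":0,"ry":0,"rz":0},{"dx":0,"dy":0,"dz":0,"rx":0,"ry":0,"rz":0},{"dx":0,"dy":0,"dz":0,"rx":0,"ry":0,"rz":0}]'
python3 - <<'E'
exec(open('st.py').read())
d={n:arm.get_image(n) for n in('scene','top')}
pickle.dump(d,open('im2.pkl','wb'))
c=np.hstack([d[n]['color'][y-45:y+45,x-60:x+60,::-1] for n,x,y in(('scene',139,195),('top',176,158))])
cv2.imwrite('pics/g2.png',cv2.resize(c,(800,300),interpolation=cv2.INTER_CUBIC))
E
```

```text
time: 4.37
tcp_pos: [0.5565, -0.0729, 0.1658]
eef_rot: [-2.534, -1.857, 0.0]
contact_force: [0.6, 0.6, -2.5]
finger_gap: 0.0215
grip_force: 33.8
time: 4.78
tcp_pos: [0.5437, 0.0682, 0.1639]
eef_rot: [-2.314, -2.123, 0.002]
contact_force: [0.2, 0.5, -2.5]
finger_gap: 0.0215
grip_force: 33.7
time: 5.2
tcp_pos: [0.5403, 0.192, 0.1639]
eef_rot: [-2.314, -2.124, 0.002]
contact_force: [-0.2, -0.6, -2.6]
finger_gap: 0.0211
grip_force: 33.7
time: 5.62
tcp_pos: [0.5415, 0.1889, 0.1642]
eef_rot: [2.318, 2.12, -0.001]
contact_force: [0.4, 0.6, -2.7]
finger_gap: 0.0211
grip_force: 33.7
5.62 [0.5415 0.1889 0.1642] close-ang -5.11 z [-0. -0. -1.] [ 0.24  0.03  1.91 -0.    1.21  0.33] gap 0.0211 F [ 0.37  0.55 -2.68] M [0.029 0.02  0.02 ] g 33.7
```

View pics/g2.png

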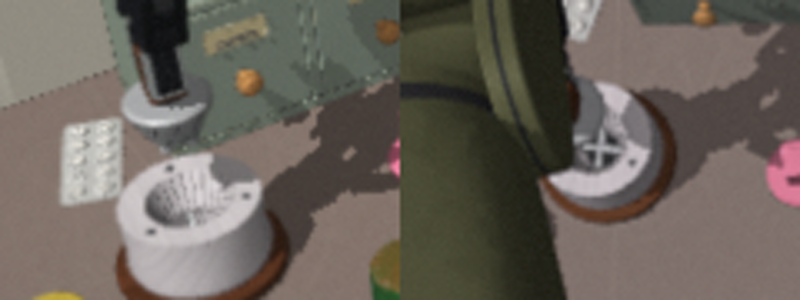

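The cone hangs upright in the gripper above the bore in the left half, around (165,105). The base is free and its cross is visible in the right half at (605,148). I'll lower it to just above the cross.

```bash
python3 -m creep '[{"dx":0,"dy":0,"dz":-0.008,"rx":0,"ry":0,"rz":0},{"dx":0,"dy":0,"dz":-0.016,"rx":0,"ry":0,"rz":0},{"dx":0,"dy":0,"dz":-0.024,"rx":0,"ry":0,"rz":0},{"dx":0,"dy":0,"dz":-0.032,"rx":0,"ry":0,"rz":0},{"dx":0,"dy":0,"dz":-0.04,"rx":0,"ry":0,"rz":0}]'
python3 st.py
python3 -m creep '[{"dx":0,"dy":0,"dz":-0.007,"rx":0,"ry":0,"rz":0},{"dx":0,"dy":0,"dz":-0.013,"rx":0,"ry":0,"rz":0},{"dx":0,"dy":0,"dz":-0.019,"rx":0,"ry":0,"rz":0},{"dx":0,"dy":0,"dz":-0.023,"rx":0,"ry":0,"rz":0},{"dx":0,"dy":0,"dz":-0.025,"rx":0,"ry":0,"rz":0}]'
python3 -m creep '[{"dx":0,"dy":0,"dz":0,"rx":0,"ry":0,"rz":0},{"dx":0,"dy":0,"dz":0,"rx":0,"ry":0,"rz":0},{"dx":0,"dy":0,"dz":0,"rx":0,"ry":0,"rz":0},{"dx":0,"dy":0,"dz":0,"rx":0,"ry":0,"rz":0},{"dx":0,"dy":0,"dz":0,"rx":0,"ry":0,"rz":0}]'
python3 st.py
```

```text
time: 6.13
tcp_pos: [0.5409, 0.1899, 0.1228]
eef_rot: [-2.316, -2.122, 0.002]
contact_force: [0.2, 0.4, -1.8]
finger_gap: 0.0216
grip_force: 33.7
6.13 [0.5409 0.1899 0.1228] close-ang -5.02 z [-0.001 -0.    -1.   ] [0.24 0.07 1.93 0.   1.13 0.33] gap 0.0216 F [ 0.22  0.36 -1.85] M [-0.023 -0.031 -0.044] g 33.7
time: 6.55
tcp_pos: [0.5411, 0.19, 0.0985]
eef_rot: [-2.316, -2.122, 0.001]
contact_force: [-0.6, -0.3, -3.0]
finger_gap: 0.021
grip_force: 33.7
time: 6.97
tcp_pos: [0.5416, 0.1901, 0.0998]
eef_rot: [2.316, 2.122, 0.001]
contact_force: [-0.2, -0.5, -3.0]
finger_gap: 0.0215
grip_force: 33.7
6.97 [0.5416 0.1901 0.0998] close-ang -5.02 z [ 0.001  0.    -1.   ] [ 0.24  0.1   1.95 -0.    1.09  0.33] gap 0.0215 F [-0.21 -0.51 -2.96] M [-0.011  0.016  0.034] g 33.7
```

```bash
python3 -m creep '[{"dx":0,"dy":0,"dz":-0.001,"rx":0,"ry":0,"rz":0},{"dx":0,"dy":0,"dz":-0.002,"rx":0,"ry":0,"rz":0},{"dx":0,"dy":0,"dz":-0.003,"rx":0,"ry":0,"rz":0},{"dx":0,"dy":0,"dz":-0.004,"rx":0,"ry":0,"rz":0},{"dx":0,"dy":0,"dz":-0.004,"rx":0,"ry":0,"rz":0}]'
cat > fit.py <<'E'
from h import *
from m2c import circ
def fit(im,c,z,r0,sgn,a0=0,a1=360):
    g=cv2.cvtColor(im['color'],cv2.COLOR_RGB2GRAY).astype(np.float32); c=np.array(c)
    for it in range(4):
        rr=np.arange(r0-.008,r0+.008,.0004); pts=[]
        for t in np.radians(np.arange(a0,a1,3)):
            q=np.c_[c[0]+rr*np.cos(t),c[1]+rr*np.sin(t),np.full(len(rr),z)]
            uv=proj(im,q).astype(np.float32); v=cv2.remap(g,uv[:,0:1],uv[:,1:2],cv2.INTER_CUBIC)[:,0]
            gr=sgn*(v[:-6]-v[6:]); k=gr.argmax()
            if gr[k]>12: pts.append(q[k+3,:2])
        pts=np.array(pts); cc,r,res=circ(pts); ok=abs(res)<2*np.median(abs(res))+1e-4; c,r,res=circ(pts[ok])
    return c.round(4),round(r,4),np.std(res).round(5),int(ok.sum())
E
cat > m2c.py <<'E'
import numpy as np
def circ(p):
    A=np.c_[2*p,np.ones(len(p))]; s=np.linalg.lstsq(A,(p**2).sum(1),rcond=None)[0]; r=np.sqrt(s[2]+s[:2]@s[:2]); return s[:2],r,np.linalg.norm(p-s[:2],axis=1)-r
E
python3 - <<'E'
exec(open('st.py').read())
from fit import fit
im=arm.get_image('scene'); pickle.dump(im,open('im3.pkl','wb'))
zc=s['tcp_pos'][2]-.0645+.033
for a in ((0,360),(60,250),(90,220)): print('collar',fit(im,s['tcp_pos'][:2],zc,.0265,1,*a))
print('rim',fit(im,[.542,.189],.054,.045,1))
c=im['color'][175:265,79:199,::-1]; cv2.imwrite('pics/g3.png',cv2.resize(c,(800,600),interpolation=cv2.INTER_CUBIC))
E
```

```text
time: 7.38
tcp_pos: [0.5411, 0.19, 0.0949]
eef_rot: [-2.316, -2.122, 0.001]
contact_force: [-0.2, -0.3, -2.9]
finger_gap: 0.0214
grip_force: 33.7
7.38 [0.5411 0.19   0.0949] close-ang -5.02 z [-0.001 -0.    -1.   ] [0.24 0.11 1.95 0.   1.08 0.33] gap 0.0214 F [-0.2  -0.34 -2.93] M [-0.018  0.015 -0.003] g 33.7
collar (array([0.5449, 0.1892]), np.float64(0.0324), np.float64(0.00105), 53)
collar (array([0.536 , 0.1912]), np.float64(0.0249), np.float64(0.0002), 39)
collar (array([0.5359, 0.1915]), np.float64(0.0247), np.float64(0.00025), 40)
rim (array([0.5431, 0.1876]), np.float64(0.0459), np.float64(0.00116), 74)
```

View pics/g3.png

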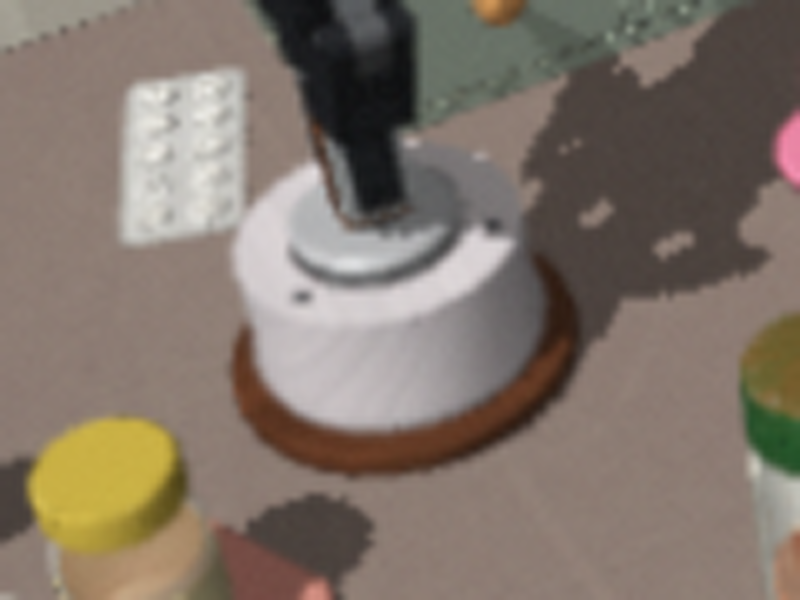

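The cone sits in the bore with its collar about level with the rim at (375,225), roughly concentric. I'll keep descending gently and watch the force.

```bash
python3 -m creep '[{"dx":0,"dy":0,"dz":-0.0005,"rx":0,"ry":0,"rz":0},{"dx":0,"dy":0,"dz":-0.001,"rx":0,"ry":0,"rz":0},{"dx":0,"dy":0,"dz":-0.0015,"rx":0,"ry":0,"rz":0},{"dx":0,"dy":0,"dz":-0.0015,"rx":0,"ry":0,"rz":0},{"dx":0,"dy":0,"dz":-0.0015,"rx":0,"ry":0,"rz":0}]' >/dev/null; python3 st.py
python3 -m creep '[{"dx":0,"dy":0,"dz":-0.0005,"rx":0,"ry":0,"rz":0},{"dx":0,"dy":0,"dz":-0.001,"rx":0,"ry":0,"rz":0},{"dx":0,"dy":0,"dz":-0.001,"rx":0,"ry":0,"rz":0},{"dx":0,"dy":0,"dz":-0.001,"rx":0,"ry":0,"rz":0},{"dx":0,"dy":0,"dz":-0.001,"rx":0,"ry":0,"rz":0}]' >/dev/null; python3 st.py
```

```text
7.85 [0.5413 0.19   0.0938] close-ang -5.02 z [-0. -0. -1.] [ 0.24  0.11  1.95 -0.    1.08  0.33] gap 0.0214 F [-0.57 -0.56 -1.48] M [-0.001  0.028  0.06 ] g 33.7
8.27 [0.5414 0.19   0.0928] close-ang -5.02 z [-0. -0. -1.] [ 0.24  0.11  1.95 -0.    1.08  0.33] gap 0.0214 F [ 0.79  0.27 -1.6 ] M [-0.017  0.031  0.007] g 33.7
```

```bash
for i in 1; do python3 -m creep '[{"dx":0,"dy":0,"dz":-0.0005,"rx":0,"ry":0,"rz":0},{"dx":0,"dy":0,"dz":-0.001,"rx":0,"ry":0,"rz":0},{"dx":0,"dy":0,"dz":-0.001,"rx":0,"ry":0,"rz":0},{"dx":0,"dy":0,"dz":-0.001,"rx":0,"ry":0,"rz":0},{"dx":0,"dy":0,"dz":-0.001,"rx":0,"ry":0,"rz":0}]' >/dev/null; python3 st.py; done
python3 -m creep '[{"dx":0,"dy":0,"dz":-0.0005,"rx":0,"ry":0,"rz":0},{"dx":0,"dy":0,"dz":-0.001,"rx":0,"ry":0,"rz":0},{"dx":0,"dy":0,"dz":-0.001,"rx":0,"ry":0,"rz":0},{"dx":0,"dy":0,"dz":-0.001,"rx":0,"ry":0,"rz":0},{"dx":0,"dy":0,"dz":-0.001,"rx":0,"ry":0,"rz":0}]' >/dev/null; python3 st.py
```

```text
8.68 [0.5414 0.19   0.0918] close-ang -5.02 z [ 0.  0. -1.] [ 0.24  0.11  1.95 -0.    1.08  0.33] gap 0.0212 F [ 0.42 -0.01 -2.75] M [ 0.026 -0.052 -0.004] g 33.7
9.1 [0.5413 0.19   0.0908] close-ang -5.02 z [-0. -0. -1.] [ 0.24  0.11  1.95 -0.    1.08  0.33] gap 0.0213 F [-0.2   0.17 -1.8 ] M [-0.047 -0.035 -0.02 ] g 33.7
```

It is 3 mm below the on-cross height with no load, so the lugs are in the gaps. Continuing at 1 mm per call.

```bash
python3 -m creep '[{"dx":0,"dy":0,"dz":-0.0005,"rx":0,"ry":0,"rz":0},{"dx":0,"dy":0,"dz":-0.001,"rx":0,"ry":0,"rz":0},{"dx":0,"dy":0,"dz":-0.001,"rx":0,"ry":0,"rz":0},{"dx":0,"dy":0,"dz":-0.001,"rx":0,"ry":0,"rz":0},{"dx":0,"dy":0,"dz":-0.001,"rx":0,"ry":0,"rz":0}]' >/dev/null; python3 st.py
python3 -m creep '[{"dx":0,"dy":0,"dz":-0.0005,"rx":0,"ry":0,"rz":0},{"dx":0,"dy":0,"dz":-0.001,"rx":0,"ry":0,"rz":0},{"dx":0,"dy":0,"dz":-0.001,"rx":0,"ry":0,"rz":0},{"dx":0,"dy":0,"dz":-0.001,"rx":0,"ry":0,"rz":0},{"dx":0,"dy":0,"dz":-0.001,"rx":0,"ry":0,"rz":0}]' >/dev/null; python3 st.py
```

```text
9.52 [0.5413 0.19   0.0898] close-ang -5.02 z [-0. -0. -1.] [ 0.24  0.12  1.95 -0.    1.07  0.33] gap 0.0217 F [ 0.46 -0.33 -2.55] M [ 0.014 -0.005 -0.007] g 33.7
9.93 [0.5415 0.19   0.0889] close-ang -5.02 z [ 0. -0. -1.] [ 0.24  0.12  1.95 -0.    1.07  0.33] gap 0.0216 F [ 1.06 -0.7  -1.69] M [-0.086 -0.139 -0.052] g 33.7
```

```bash
python3 -m creep '[{"dx":0,"dy":0,"dz":-0.0003,"rx":0,"ry":0,"rz":0},{"dx":0,"dy":0,"dz":-0.0006,"rx":0,"ry":0,"rz":0},{"dx":0,"dy":0,"dz":-0.0006,"rx":0,"ry":0,"rz":0},{"dx":0,"dy":0,"dz":-0.0006,"rx":0,"ry":0,"rz":0},{"dx":0,"dy":0,"dz":-0.0006,"rx":0,"ry":0,"rz":0}]' >/dev/null; python3 st.py
python3 -m creep '[{"dx":0,"dy":0,"dz":-0.0003,"rx":0,"ry":0,"rz":0},{"dx":0,"dy":0,"dz":-0.0003,"rx":0,"ry":0,"rz":0},{"dx":0,"dy":0,"dz":-0.0003,"rx":0,"ry":0,"rz":0},{"dx":0,"dy":0,"dz":-0.0003,"rx":0,"ry":0,"rz":0},{"dx":0,"dy":0,"dz":-0.0003,"rx":0,"ry":0,"rz":0}]' >/dev/null; python3 st.py
```

```text
10.35 [0.5416 0.1899 0.0884] close-ang -5.02 z [ 0.001 -0.    -1.   ] [ 0.24  0.12  1.95 -0.    1.07  0.33] gap 0.0214 F [ 1.42 -1.12 -0.8 ] M [-0.303 -0.272 -0.065] g 33.8
10.77 [0.5417 0.1899 0.0882] close-ang -5.02 z [ 0.001 -0.    -1.   ] [ 0.24  0.12  1.95 -0.    1.07  0.33] gap 0.0215 F [ 2.52 -2.27  0.63] M [-0.502 -0.307 -0.004] g 34.0
```

The wall pushes the tool toward +x and -y, so I'll shift 0.5 mm that way.

```bash
python3 -m creep '[{"dx":0.0003,"dy":-0.0003,"dz":0,"rx":0,"ry":0,"rz":0},{"dx":0.0005,"dy":-0.0005,"dz":0,"rx":0,"ry":0,"rz":0},{"dx":0.0005,"dy":-0.0005,"dz":0,"rx":0,"ry":0,"rz":0},{"dx":0.0005,"dy":-0.0005,"dz":0,"rx":0,"ry":0,"rz":0},{"dx":0.0005,"dy":-0.0005,"dz":0,"rx":0,"ry":0,"rz":0}]' >/dev/null; python3 st.py
python3 -m creep '[{"dx":0.0003,"dy":-0.0003,"dz":0,"rx":0,"ry":0,"rz":0},{"dx":0.0003,"dy":-0.0003,"dz":-0.0003,"rx":0,"ry":0,"rz":0},{"dx":0.0003,"dy":-0.0003,"dz":-0.0003,"rx":0,"ry":0,"rz":0},{"dx":0.0003,"dy":-0.0003,"dz":-0.0003,"rx":0,"ry":0,"rz":0},{"dx":0.0003,"dy":-0.0003,"dz":-0.0003,"rx":0,"ry":0,"rz":0}]' >/dev/null; python3 st.py
```

```text
11.18 [0.5418 0.1897 0.0879] close-ang -5.02 z [ 0.  0. -1.] [0.24 0.12 1.95 0.   1.07 0.33] gap 0.0215 F [ 0.48 -1.45 -1.27] M [-0.199 -0.251 -0.052] g 33.9
11.6 [0.5419 0.1895 0.0878] close-ang -5.02 z [-0.001  0.001 -1.   ] [0.24 0.12 1.95 0.   1.07 0.33] gap 0.0213 F [-1.61  0.61  2.09] M [ 0.158  0.163 -0.021] g 34.3
```

It is home at a cone_center offset of about +3.3 mm, lightly loaded. I'll relax a little and then start the anticlockwise rock.

```bash
python3 -m creep '[{"dx":-0.0002,"dy":0.0002,"dz":0.0002,"rx":0,"ry":0,"rz":0},{"dx":-0.0002,"dy":0.0002,"dz":0.0002,"rx":0,"ry":0,"rz":0},{"dx":-0.0002,"dy":0.0002,"dz":0.0002,"rx":0,"ry":0,"rz":0},{"dx":-0.0002,"dy":0.0002,"dz":0.0002,"rx":0,"ry":0,"rz":0},{"dx":-0.0002,"dy":0.0002,"dz":0.0002,"rx":0,"ry":0,"rz":0}]' >/dev/null; python3 st.py
python3 -m creep '[{"dx":0,"dy":0,"dz":0,"rx":0,"ry":0,"rz":2},{"dx":0,"dy":0,"dz":0,"rx":0,"ry":0,"rz":4},{"dx":0,"dy":0,"dz":0,"rx":0,"ry":0,"rz":6},{"dx":0,"dy":0,"dz":0,"rx":0,"ry":0,"rz":8},{"dx":0,"dy":0,"dz":0,"rx":0,"ry":0,"rz":10}]' >/dev/null; python3 st.py
```

```text
12.02 [0.5419 0.1895 0.0878] close-ang -5.03 z [-0.  0. -1.] [0.24 0.12 1.95 0.   1.07 0.33] gap 0.0215 F [ 0.29  1.12 -0.21] M [ 0.261  0.05  -0.065] g 34.0
12.43 [0.5419 0.1895 0.0877] close-ang 5.07 z [-0.  0. -1.] [0.24 0.12 1.95 0.   1.07 0.15] gap 0.0214 F [ 1.26  0.97 -0.42] M [0.185 0.075 0.015] g 34.0
```

```bash
python3 -m creep '[{"dx":0,"dy":0,"dz":0,"rx":0,"ry":0,"rz":2},{"dx":0,"dy":0,"dz":0,"rx":0,"ry":0,"rz":4},{"dx":0,"dy":0,"dz":0,"rx":0,"ry":0,"rz":6},{"dx":0,"dy":0,"dz":0,"rx":0,"ry":0,"rz":8},{"dx":0,"dy":0,"dz":0,"rx":0,"ry":0,"rz":10}]' >/dev/null; python3 st.py
python3 -m creep '[{"dx":0,"dy":0,"dz":0,"rx":0,"ry":0,"rz":2},{"dx":0,"dy":0,"dz":0,"rx":0,"ry":0,"rz":4},{"dx":0,"dy":0,"dz":0,"rx":0,"ry":0,"rz":6},{"dx":0,"dy":0,"dz":0,"rx":0,"ry":0,"rz":6},{"dx":0,"dy":0,"dz":0,"rx":0,"ry":0,"rz":6}]' >/dev/null; python3 st.py
```

```text
12.85 [0.5419 0.1894 0.0877] close-ang 15.06 z [-0.  0. -1.] [ 0.24  0.12  1.95  0.    1.07 -0.02] gap 0.0216 F [-0.44  1.6  -0.09] M [ 0.134  0.044 -0.117] g 34.2
13.27 [0.5419 0.1894 0.0878] close-ang 20.93 z [-0.  0. -1.] [ 0.24  0.12  1.95  0.    1.07 -0.12] gap 0.0215 F [-0.94  0.06  0.08] M [ 0.129  0.161 -0.074] g 34.1
```

```bash
python3 -m creep '[{"dx":0,"dy":0,"dz":0,"rx":0,"ry":0,"rz":2},{"dx":0,"dy":0,"dz":0,"rx":0,"ry":0,"rz":4},{"dx":0,"dy":0,"dz":0,"rx":0,"ry":0,"rz":6},{"dx":0,"dy":0,"dz":0,"rx":0,"ry":0,"rz":8},{"dx":0,"dy":0,"dz":0,"rx":0,"ry":0,"rz":9}]' >/dev/null; python3 st.py
python3 -m creep '[{"dx":0,"dy":0,"dz":0,"rx":0,"ry":0,"rz":0},{"dx":0,"dy":0,"dz":0,"rx":0,"ry":0,"rz":0},{"dx":0,"dy":0,"dz":0,"rx":0,"ry":0,"rz":0},{"dx":0,"dy":0,"dz":0,"rx":0,"ry":0,"rz":0},{"dx":0,"dy":0,"dz":0,"rx":0,"ry":0,"rz":0}]' >/dev/null; python3 st.py; python3 - <<'E'
from h import *
for i in range(3): print(arm.sense()['ft_torque'][2]); arm.get_image('top')
E
```

```text
13.68 [0.5418 0.1893 0.0876] close-ang 29.99 z [-0. -0. -1.] [ 0.24  0.12  1.95 -0.    1.07 -0.28] gap 0.0213 F [-0.02  0.04 -0.75] M [ 0.058  0.071 -0.207] g 34.3
14.1 [0.5418 0.1893 0.0876] close-ang 29.96 z [-0. -0. -1.] [ 0.24  0.12  1.95 -0.    1.07 -0.28] gap 0.0212 F [ 0.18 -0.12 -0.49] M [ 0.021  0.121 -0.252] g 34.3
-0.2515059115579259
-0.1625056479737312
-0.14025649879299038
```

The torque of about -0.19 N m means the drive is at roughly +0.5 rad, with no side load. Next I'll rock clockwise 70°.

```bash
python3 -m creep '[{"dx":0,"dy":0,"dz":0,"rx":0,"ry":0,"rz":-3},{"dx":0,"dy":0,"dz":0,"rx":0,"ry":0,"rz":-6},{"dx":0,"dy":0,"dz":0,"rx":0,"ry":0,"rz":-9},{"dx":0,"dy":0,"dz":0,"rx":0,"ry":0,"rz":-12},{"dx":0,"dy":0,"dz":0,"rx":0,"ry":0,"rz":-15}]' >/dev/null; python3 st.py
python3 -m creep '[{"dx":0,"dy":0,"dz":0,"rx":0,"ry":0,"rz":-3},{"dx":0,"dy":0,"dz":0,"rx":0,"ry":0,"rz":-6},{"dx":0,"dy":0,"dz":0,"rx":0,"ry":0,"rz":-9},{"dx":0,"dy":0,"dz":0,"rx":0,"ry":0,"rz":-12},{"dx":0,"dy":0,"dz":0,"rx":0,"ry":0,"rz":-15}]' >/dev/null; python3 st.py
python3 -m creep '[{"dx":0,"dy":0,"dz":0,"rx":0,"ry":0,"rz":-3},{"dx":0,"dy":0,"dz":0,"rx":0,"ry":0,"rz":-6},{"dx":0,"dy":0,"dz":0,"rx":0,"ry":0,"rz":-9},{"dx":0,"dy":0,"dz":0,"rx":0,"ry":0,"rz":-12},{"dx":0,"dy":0,"dz":0,"rx":0,"ry":0,"rz":-15}]' >/dev/null; python3 st.py
```

```text
14.67 [0.5419 0.1895 0.0877] close-ang 14.85 z [-0. -0. -1.] [ 0.24  0.12  1.95 -0.    1.07 -0.02] gap 0.021 F [-0.49  0.48 -0.45] M [ 0.124  0.143 -0.095] g 33.9
15.08 [0.5419 0.1895 0.0878] close-ang -0.14 z [-0. -0. -1.] [0.24 0.12 1.95 0.   1.07 0.25] gap 0.0214 F [-0.37  1.26 -0.75] M [0.146 0.145 0.029] g 34.0
15.5 [0.5418 0.1895 0.0875] close-ang -15.14 z [-0.  0. -1.] [0.24 0.12 1.95 0.   1.07 0.51] gap 0.0214 F [ 0.33  0.95 -2.45] M [0.237 0.026 0.033] g 33.8
```

```bash
python3 -m creep '[{"dx":0,"dy":0,"dz":0,"rx":0,"ry":0,"rz":-3},{"dx":0,"dy":0,"dz":0,"rx":0,"ry":0,"rz":-6},{"dx":0,"dy":0,"dz":0,"rx":0,"ry":0,"rz":-9},{"dx":0,"dy":0,"dz":0,"rx":0,"ry":0,"rz":-12},{"dx":0,"dy":0,"dz":0,"rx":0,"ry":0,"rz":-15}]' >/dev/null; python3 st.py
python3 -m creep '[{"dx":0,"dy":0,"dz":0,"rx":0,"ry":0,"rz":-3},{"dx":0,"dy":0,"dz":0,"rx":0,"ry":0,"rz":-6},{"dx":0,"dy":0,"dz":0,"rx":0,"ry":0,"rz":-9},{"dx":0,"dy":0,"dz":0,"rx":0,"ry":0,"rz":-10},{"dx":0,"dy":0,"dz":0,"rx":0,"ry":0,"rz":-10}]' >/dev/null; python3 st.py
python3 -m creep '[{"dx":0,"dy":0,"dz":0,"rx":0,"ry":0,"rz":0},{"dx":0,"dy":0,"dz":0,"rx":0,"ry":0,"rz":0},{"dx":0,"dy":0,"dz":0,"rx":0,"ry":0,"rz":0},{"dx":0,"dy":0,"dz":0,"rx":0,"ry":0,"rz":0},{"dx":0,"dy":0,"dz":0,"rx":0,"ry":0,"rz":0}]' >/dev/null; python3 st.py; python3 - <<'E'
from h import *
for i in range(4): print(arm.sense()['ft_torque'][2]); arm.get_image('top')
E
```

```text
15.92 [0.5419 0.1896 0.0877] close-ang -30.13 z [ 0.  0. -1.] [0.24 0.12 1.95 0.   1.07 0.77] gap 0.0215 F [-0.43  0.45 -2.32] M [0.326 0.021 0.125] g 33.7
16.33 [0.5419 0.1896 0.0877] close-ang -39.97 z [ 0.  0. -1.] [0.24 0.12 1.95 0.   1.07 0.94] gap 0.0218 F [ 0.2   1.62 -0.91] M [ 0.328 -0.015  0.14 ] g 33.6
16.75 [0.5419 0.1896 0.0877] close-ang -40.01 z [-0.  0. -1.] [0.24 0.12 1.95 0.   1.07 0.94] gap 0.0216 F [-0.24  2.49 -3.09] M [ 0.532 -0.074  0.144] g 33.5
0.14425220874898237
0.1767974645216619
0.1551810474738451
0.17332509813891644
```

The torque of about +0.16 N m puts the drive at roughly -0.45 rad. I'll turn back to the middle to unload the spring, then let go.

```bash
python3 -m creep '[{"dx":0,"dy":0,"dz":0,"rx":0,"ry":0,"rz":4},{"dx":0,"dy":0,"dz":0,"rx":0,"ry":0,"rz":8},{"dx":0,"dy":0,"dz":0,"rx":0,"ry":0,"rz":12},{"dx":0,"dy":0,"dz":0,"rx":0,"ry":0,"rz":16},{"dx":0,"dy":0,"dz":0,"rx":0,"ry":0,"rz":20}]' >/dev/null
python3 -m creep '[{"dx":0,"dy":0,"dz":0,"rx":0,"ry":0,"rz":4},{"dx":0,"dy":0,"dz":0,"rx":0,"ry":0,"rz":8},{"dx":0,"dy":0,"dz":0,"rx":0,"ry":0,"rz":12},{"dx":0,"dy":0,"dz":0,"rx":0,"ry":0,"rz":14},{"dx":0,"dy":0,"dz":0,"rx":0,"ry":0,"rz":14}]' >/dev/null; python3 st.py
python3 -m creep '[{"dx":0,"dy":0,"dz":0,"rx":0,"ry":0,"rz":0},{"dx":0,"dy":0,"dz":0,"rx":0,"ry":0,"rz":0},{"dx":0,"dy":0,"dz":0,"rx":0,"ry":0,"rz":0},{"dx":0,"dy":0,"dz":0,"rx":0,"ry":0,"rz":0},{"dx":0,"dy":0,"dz":0,"rx":0,"ry":0,"rz":0}]' 110 >/dev/null; python3 st.py
python3 -m creep '[{"dx":0,"dy":0,"dz":0.005,"rx":0,"ry":0,"rz":0},{"dx":0,"dy":0,"dz":0.015,"rx":0,"ry":0,"rz":0},{"dx":0,"dy":0,"dz":0.03,"rx":0,"ry":0,"rz":0},{"dx":0,"dy":0,"dz":0.055,"rx":0,"ry":0,"rz":0},{"dx":0,"dy":0,"dz":0.08,"rx":0,"ry":0,"rz":0}]' >/dev/null
python3 -m creep '[{"dx":0,"dy":-0.03,"dz":0.02,"rx":0,"ry":0,"rz":0},{"dx":0,"dy":-0.06,"dz":0.04,"rx":0,"ry":0,"rz":0},{"dx":0,"dy":-0.09,"dz":0.05,"rx":0,"ry":0,"rz":0},{"dx":0,"dy":-0.12,"dz":0.05,"rx":0,"ry":0,"rz":0},{"dx":0,"dy":-0.15,"dz":0.05,"rx":0,"ry":0,"rz":0}]' >/dev/null
python3 -m creep '[{"dx":0,"dy":-0.03,"dz":0,"rx":0,"ry":0,"rz":0},{"dx":0,"dy":-0.05,"dz":0,"rx":0,"ry":0,"rz":0},{"dx":0,"dy":-0.05,"dz":0,"rx":0,"ry":0,"rz":0},{"dx":0,"dy":-0.05,"dz":0,"rx":0,"ry":0,"rz":0},{"dx":0,"dy":-0.05,"dz":0,"rx":0,"ry":0,"rz":0}]' >/dev/null
python3 - <<'E'
exec(open('st.py').read())
d={n:arm.get_image(n) for n in('scene','top')}; pickle.dump(d,open('im4.pkl','wb'))
c=np.hstack([d[n]['color'][y-45:y+45,x-60:x+60,::-1] for n,x,y in(('scene',139,205),('top',176,158))])
cv2.imwrite('pics/g4.png',cv2.resize(c,(800,300),interpolation=cv2.INTER_CUBIC))
E
```

```text
17.78 [0.542  0.1893 0.088 ] close-ang -6.01 z [-0. -0. -1.] [ 0.24  0.12  1.95 -0.    1.07  0.35] gap 0.0215 F [-0.49  2.3  -1.78] M [0.318 0.099 0.043] g 33.9
18.2 [0.5421 0.1893 0.088 ] close-ang -6.04 z [ 0. -0. -1.] [ 0.24  0.12  1.95 -0.    1.07  0.35] gap 0.0487 F [0.01 0.09 0.32] M [-0.063 -0.015 -0.065] g 0.0
19.45 [ 0.5421 -0.0101  0.2185] close-ang -6.02 z [ 0.001  0.    -1.   ] [-0.12 -0.09  1.93  0.    1.3  -0.01] gap 0.0488 F [0.79 0.32 0.06] M [ 0.043  0.01  -0.038] g 0.0
```

View pics/g4.png

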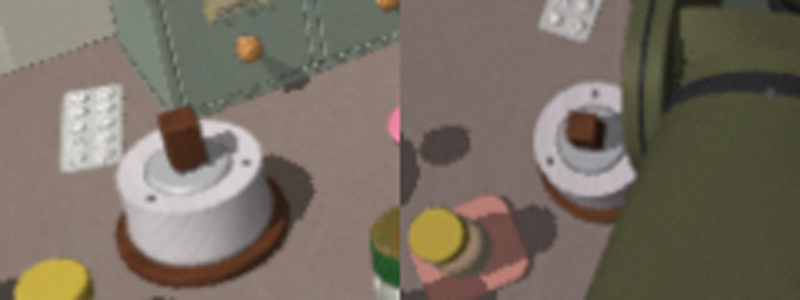

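Left view: the cone sits in the base with its collar at rim level at (190,168) and the knob top at about (180,118). I'll check its height and tilt by triangulating the knob's top face.

```bash
python3 - <<'E'
from h import *
d=pickle.load(open('im4.pkl','rb')); c={}
for n,P in(('scene',[.542,.1893,.091]),('top',[.542,.1893,.091])):
    im=d[n]; u=proj(im,P)[0]; b=proj(im,[.542,.1893,.058])[0]; x,y=np.round(u).astype(int)
    q=cv2.resize(im['color'][y-14:y+18,x-14:x+14],None,fx=8,fy=8,interpolation=cv2.INTER_CUBIC).astype(int)
    m=((q[...,0]-q[...,2])>25).astype(np.uint8); nn,l,st,ce=cv2.connectedComponentsWithStats(m); k=1+st[1:,4].argmax(); m=l==k
    t,_=cv2.threshold(q[...,0][m].astype(np.uint8).reshape(-1,1),0,255,cv2.THRESH_OTSU)
    tm=(m&(q[...,0]>t)).astype(np.uint8); nn,l,st,ce=cv2.connectedComponentsWithStats(tm); k=1+st[1:,4].argmax()
    c[n]=(ce[k]+.5)/8-.5+[x-14,y-14]; print(n,'pred top',u.round(1),'pred base',b.round(1),'seen top',c[n].round(1),'area',st[k,4]/64)
print(tri(d['scene'],c['scene'],d['top'],c['top']), plane(d['top'],c['top'],.091),plane(d['scene'],c['scene'],.091))
E
```

```text
scene pred top [131.9 195.1] pred base [134.8 207.7] seen top [122. 195.] area 54.296875
top pred top [170.3 150. ] pred base [173.5 153.7] seen top [169.8 150.4] area 62.765625
(array([0.54621046, 0.19915228, 0.09080663]), np.float64(0.018568531372827428)) [[0.54119031 0.19053956 0.091     ]] [[0.55433785 0.20598599 0.091     ]]
```

The top view puts the knob top at (0.541, 0.1905), which fits the seat. In the scene view the mask caught something else, but the knob I see at raw pixel (133,195) matches the predicted (132,195), lean included. The cone is upright and home, so I'll hand in.

```bash
python3 -c "
from plant import arm
print(arm.job_done())"
```

```text
the job is handed in; nothing more can be done
None
```

The job is handed in with no verdict returned: the cone went home pre-aligned to the visible cross, so no search turn was needed. It was rocked about 35° each way, to a drive angle of roughly +0.5 then -0.45 rad judging by torque, and left upright and released.

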